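# Turn a box lid over on the turnover ramp and close the sample box

## Robot

A 6-joint arm with a two-finger parallel gripper is mounted at the origin on a cart in front of the work surface, level with it; the furniture and walls round the work are solid. World frame = base frame: x ahead of the robot, y to its left, z up, the work surface at z = 0. Lengths are in m, angles in rad, forces in N, time in s.
With the tool pointing down it reaches from about 0.375 to 0.975 m from the base axis. Payload 3.8 kg.
Tool frame: the origin (TCP) lies midway between the tips of the shut fingers; the grasp point (between the pads) lies 19 mm behind it (arm.grip_depth is the distance from the TCP to the grasp point, in m); z points along the fingers, y is the line along which they close (so a half turn about z gives the same grasp; the last joint's range is limited). The gripper opens to 88 mm and grips with 3 to 60 N. Pads are 18 mm wide; open, the fingers measure 123 mm over their backs; the gripper's body (75 mm by 187 mm) begins 45 mm behind the grasp point.
Start: joints at [-1.353, 0.264, 1.604, -0, 1.274, -0.037], TCP at [0.17, -0.653, 0.239] pointing down, gripper open.
Joint ranges: [-2.63, 2.63], [-0.94, 2.18], [0.31, 2.57], [-1.31, 4.45], [0, 2.66], [-2.55, 2.55]. Speed limits (rad/s): [2.57, 2.57, 3.14, 3.14, 3.14, 3.14].

## Interface

Orientations are given as a unit quaternion [w, x, y, z].
In Python, from plant import arm, vision, models gives the robot as it stands.
- The arm moves only by the tool play_rows, never from a script. Its argument "rows" is text: rows parted by semicolons, each of 7 numbers parted by spaces: the shift along the tool's x, y, z in units of 60 mm (1.0 is 60 mm), then the turn, a rotation vector about the tool's x, y, z in units of 8 degrees (1.0 is 8 degrees), then the opening, from 0 (shut) to 1 (fully open). A call has 1 to 10 rows; each row is the pose to reach, as a shift and turn from the pose commanded when the call began, along the tool's axes at that moment; what a row does not reach only later rows make up. A row lasts 1/8 s, in which the tool goes at most 62.5 mm and 10.7 degrees, less where a joint would pass 70% of its speed; a pose out of reach is approached as far as the arm can. A call with a gripper value outside its range is refused whole. The fingers move at their own pace and stop on an object; the grip force is fixed at half the most. Time passes only in rows, so rows that repeat a pose let the fingers close. It gives the time, the measured TCP pose, the force, the opening and the grip force at its end, in the units of the state.
- arm.get_state(): the state, without advancing time (a new reading comes with each control period).
- vision.grab_frame(name): name is "side" or "top"; returns a dict with "img" (480x640x3 uint8, red, green, blue), "vfov" (degrees; the focal length in pixels is half the picture's height over the tangent of half this angle, whatever the lens; pixels are square), "cx", "cy" (the principal point, pixels), "camera_from_world" (4x4, takes a point from world to camera coordinates). Camera axes: x right, y up, looking along -z (the intrinsics and any distortion apply to the point x, -y, -z); pixel columns grow to the right and rows downward; lengths in m; the calibration is good to about 2 mm. A picture is of the moment at which its call begins. There is no depth.
- arm.finish_job(): hands the job in; it is judged then, once.
Trained networks look in a picture, given as the dict that the camera call returned (one of the last four; its "shot" number tells which), for a name from the list of things; names that differ only in an ending like _2 or _b are one class to them, and where a whole thing is asked for, a point or a joint stands for the part that bears it (a point fixed in the world has none). Each returns a list of dicts, best first, with "p" (0 to 1); they miss things now and then, are a little off and sometimes report something else, mostly with a low value. They report only what shows in the picture. A call takes as long as a camera call.
- models.search_frame(thing, picture): "rect" ([left, top, right, bottom] in pixels, round what is visible of it).
- models.cut_out(thing, picture): "pixels" (480x640 bool, what is visible of it) and "rect" ([left, top, right, bottom] in pixels, round what is visible of it).
The state is a dict: "time_s": time; "q": joint angles; "qd": joint speeds; "tau": joint torques, N m; "tool_pos": TCP position; "tool_rot": TCP orientation; "ft_force": force on the tool from outside, world axes, zero at the start; "torque": the same for the moment, N m; "gripper_width": finger opening in m; "grip_force": force on a finger pad.
Only numpy, scipy, OpenCV 4.12 (cv2) and the standard library are available. Lean on these libraries where they do the work, as an engineer would, in place of code of your own. Each camera call takes 0.05 s, during which the arm holds its last target. There are 200 camera calls.

## Task

The sample box's lid lies upside down, hollow side up, on the high deck of the turnover ramp. Push it over the edge so that it slides down the steep ramp, stands on its edge at the foot and tips over forwards, coming to rest smooth side up on the low landing bed, where you let go of it. Then pick it up and set it gently, without dropping it, on the open sample box so that its rim goes down all round the box; leave the box and the things round about where they stand.

Things in the scene. Friction and masses are not known exactly. Their poses are not given: they have to be found in the camera images.
- lid_center (a point): Grey plastic lid, 64 x 100 x 18 mm, 60 g: 3 mm smooth top, 2.5 mm thick rim, hollow below (59 x 95 mm, 15 mm deep). This point is its centre, half-way up. z points out of the smooth face (down at the start, up when right way up), y along the 100 mm, x across the 64 mm. It starts hollow side up on the deck, its length along the ramp stand's y.
- turnover_ramp: Turnover ramp, fixed stand of aluminium with a low painted grey bed, 82 x 330 x 98 mm. Origin on the bench under its middle; -y runs from deck to bed, z up. Deck 90 mm up, from y +165 to +35 mm; steep ramp (65 degrees) to its foot at y +2 mm, 20 mm up; a toe groove to y -22 mm; then the bed, 24 mm high, to a lip at y -159 mm. Side cheeks 98 mm high, 74 mm apart inside, from y +165 to +1 mm.
- deck_edge (a point): Middle of the deck's edge, at the top of the ramp, 90 mm up; axes as the stand's. The lid is longer than the ramp face (77 mm): slid down, it stands in the toe groove at the foot leaning back on the ramp, its top about 110 mm up, and stays. Pushed on at 100 mm up towards -y, until the pusher is 75 to 95 mm past this edge, it topples onto the bed.
- bed_middle (a point): Point on top of the landing bed about where the lid's middle comes to lie; axes as the stand's. The bed is level, 24 mm high, 48 mm wide (the lid's long sides overhang it by 8 mm each, so fingers can go down beside it), with a 12 mm lip at the far end. The lid may rest with its end by the ramp in the toe groove, 4 mm lower than the bed, so slightly sloping.
- sample_box: Open grey plastic box, 52 x 88 x 46 mm outside, 3 mm walls, 350 g, loose on the bench, a syringe inside. Origin at the centre of its underside; y along its 88 mm, z up. With the lid fully down (either way round) the lid's top is 49 mm above the bench and its centre 40 mm; the rim stands round the box with 3.5 mm play each side.
- notebook_center (a point): Small dark notebook, 98 x 72 x 9 mm, lying loose; its centre. Leave alone.
- marker_center (a point): Black marker pen, 12 x 136 x 13 mm, lying loose; its centre. Leave alone.
- flask_center (a point): Foil-wrapped flask, 68 x 70 x 78 mm, standing loose; its centre. Leave alone.

How it is judged:
By the outcome, as a careful person would: the job done as asked, in the order asked, and still so for the second after the job is handed in, with the robot touching nothing.
It also fails if it takes over 58 s, if anything falls off the work surface, if the arm or the gripper's body presses on something with over 40 N, if the wrist force passes 120 N, or if a joint passes its speed limit or range.

## Working session

There is one attempt and no reset: what is moved stays moved. The work goes in short steps, Python scripts to look and compute and a tool call to move; the robot and the scene stay as the last step left them, time stands still between calls to the robot, and variables do not carry over. Pictures are saved under pics/ and viewed, at most 10 in all, crops included, and the job is handed in when it is done.

Besides the shell and the picture viewer there is one more tool, called after "Call:" by a JSON object that holds its "method" and its "body". play_rows: Moves the arm, as the interface text tells. Its arguments: {"type":"object","properties":{"rows":{"type":"string"}},"required":["rows"]}

```bash
mkdir -p pics
python3 - <<'E'
from plant import arm,vision,models
import cv2,numpy as np
s=arm.get_state();print(s['time_s'],s['tool_pos'],s['tool_rot'],s['gripper_width'],arm.grip_depth)
for n in ('top','side'):
    f=vision.grab_frame(n);cv2.imwrite(f'pics/{n}0.png',f['img'][:,:,::-1])
    print(n,[ (k,f[k]) for k in f if k!='img'])
    for t in ('lid_center','turnover_ramp','sample_box','notebook_center','marker_center','flask_center'):
        print(t,[(round(d['p'],2),[int(v) for v in d['rect']]) for d in models.search_frame(t,f)[:2]])
E
```

```text
0.0 [ 0.16999032 -0.65252643  0.23743139] [-1.08285855e-03  9.91893273e-01  1.27069086e-01 -1.00540852e-04] 0.08831087941572952 0.0187
top [('vfov', 55.86114339171205), ('cx', 327.8909276636101), ('cy', 238.80572643996678), ('camera_from_world', array([[ 0.02539057, -0.9996396 ,  0.00871682, -0.02850534],
       [ 0.98307421,  0.02655051,  0.18127376, -0.60050533],
       [-0.18143987,  0.00396664,  0.98339404, -0.89121597],
       [ 0.        ,  0.        ,  0.        ,  1.        ]])), ('shot', 1)]
lid_center [(0.8, [150, 255, 207, 290])]
turnover_ramp [(0.67, [145, 245, 316, 294])]
sample_box [(0.79, [446, 249, 502, 289])]
notebook_center [(0.97, [334, 191, 379, 225])]
marker_center [(0.89, [370, 285, 378, 346])]
flask_center [(0.97, [285, 169, 317, 203])]
side [('vfov', 51.70214188774427), ('cx', 318.9961280048932), ('cy', 243.92528404006393), ('camera_from_world', array([[ 0.99988151, -0.01234864, -0.00919119, -0.58797551],
       [ 0.01457922,  0.56800678,  0.82289474, -0.06735106],
       [-0.00494097, -0.82293123,  0.56811951, -1.01359955],
       [ 0.        ,  0.        ,  0.        ,  1.        ]])), ('shot', 2)]
lid_center [(0.7, [276, 155, 302, 181])]
turnover_ramp [(0.94, [269, 158, 305, 270])]
sample_box [(0.59, [268, 361, 327, 433])]
notebook_center [(0.76, [350, 277, 384, 303]), (0.75, [269, 363, 325, 433])]
marker_center [(0.83, [209, 310, 280, 315]), (0.74, [269, 161, 306, 270])]
flask_center [(0.78, [367, 225, 398, 266])]
```

View pics/top0.png

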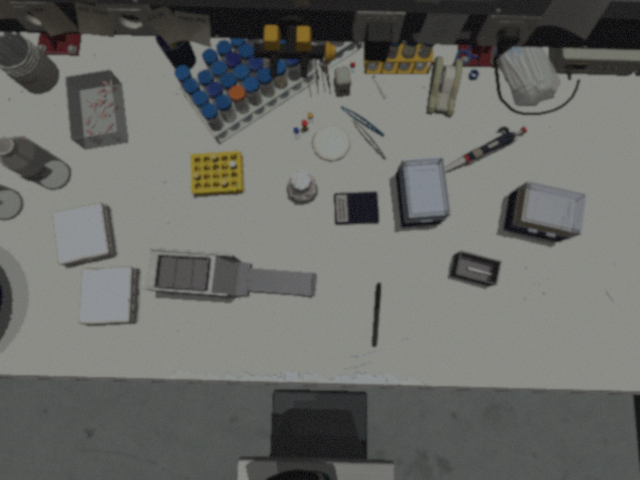

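View pics/side0.png

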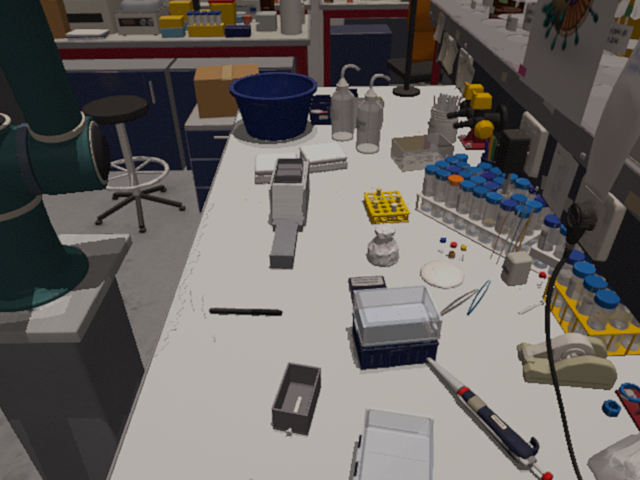

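```bash
cat > h.py <<'E'
import numpy as np,cv2
from scipy.spatial.transform import Rotation as R
def proj(f,P):
    P=np.atleast_2d(P);C=P@f['camera_from_world'][:3,:3].T+f['camera_from_world'][:3,3]
    F=240/np.tan(np.radians(f['vfov']/2));return np.c_[f['cx']+F*C[:,0]/-C[:,2],f['cy']-F*C[:,1]/-C[:,2]]
def back(f,uv,z):
    F=240/np.tan(np.radians(f['vfov']/2));M=f['camera_from_world'];r=M[:3,:3];o=-r.T@M[:3,3]
    d=r.T@np.array([(uv[0]-f['cx'])/F,-(uv[1]-f['cy'])/F,-1.]);return o+d*(z-o[2])/d[2]
def crop(img,x0,y0,w,h,k):
    c=cv2.resize(img[y0:y0+h,x0:x0+w],None,fx=k,fy=k,interpolation=cv2.INTER_CUBIC)
    for x in range(-(-x0//10)*10,x0+w,10):
        X=int((x-x0+.5)*k);cv2.line(c,(X,0),(X,6),(255,0,0),1);cv2.putText(c,str(x),(X-10,16),0,.33,(255,0,0))
    for y in range(-(-y0//10)*10,y0+h,10):
        Y=int((y-y0+.5)*k);cv2.line(c,(0,Y),(6,Y),(255,0,0),1);cv2.putText(c,str(y),(8,Y+4),0,.33,(255,0,0))
    return c
def comp(cs,H,W,name):
    o=np.zeros((H,W,3),np.uint8)
    for c,x,y in cs:
        c=c[:H-y,:W-x];o[y:y+c.shape[0],x:x+c.shape[1]]=c
    cv2.imwrite(name,o[:,:,::-1])
E
python3 - <<'E'
from h import *
from plant import vision
t=vision.grab_frame('top');s=vision.grab_frame('side');g=lambda i:cv2.convertScaleAbs(i,alpha=1.5)
a,b=g(t['img']),s['img']
comp([(crop(a,140,240,185,60,4),0,0),(crop(b,262,150,50,118,3),0,244),(crop(a,440,240,65,55,5),155,244),(crop(b,262,358,68,80,4),485,244)],600,760,'pics/c1.png')
E
```

```text
(no output)
```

View pics/c1.png

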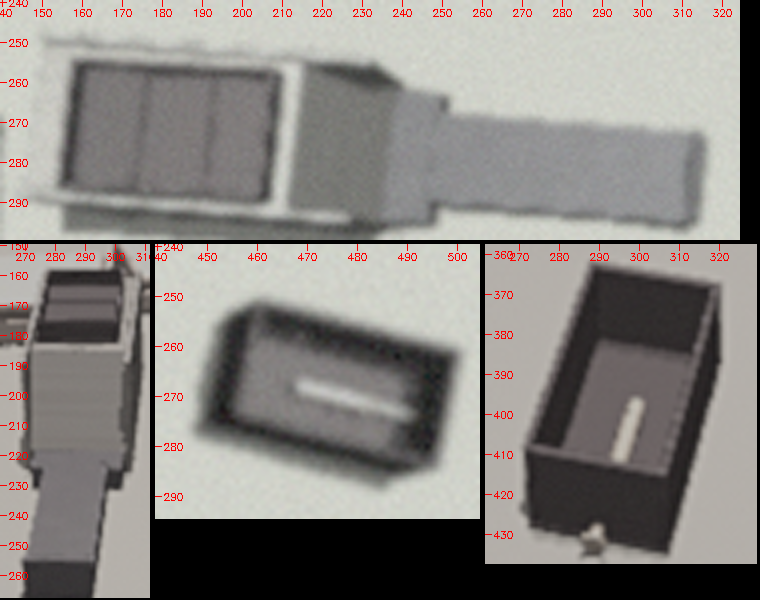

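```bash
cat > fit.py <<'E'
from h import *
from scipy.optimize import least_squares
def W(p,L):
    L=np.atleast_2d(np.array(L,float));c,s=np.cos(p[2]),np.sin(p[2])
    return np.c_[p[0]+c*L[:,0]-s*L[:,1],p[1]+s*L[:,0]+c*L[:,1],L[:,2]]
def fit(obs,p0):
    fn=lambda p:np.concatenate([(proj(f,W(p,L))-uv).ravel() for f,L,uv in obs])
    r=least_squares(fn,p0,loss='soft_l1');return r.x,fn(r.x).reshape(-1,2).round(1)
E
python3 - <<'E'
from fit import *
from plant import vision
t=vision.grab_frame('top');s=vision.grab_frame('side')
o1=[(t,[[.024,-.165,.036],[-.024,-.165,.036],[.024,-.022,.024],[-.024,-.022,.024],[.037,.035,.09],[-.037,.035,.09],[.041,.165,.098],[-.041,.165,.098]],
 np.array([[316,273],[312.5,296.5],[251,267],[248.5,290.5],[215,255.5],[212.5,292.5],[150,249],[148,289]]))]
o1b=[(s,[[.024,-.165,.036],[-.024,-.165,.036]],np.array([[294,255],[270.5,255]]))]
for o in (o1,o1+o1b):
    p,r=fit(o,[.4,.1,0]);print('ramp',p.round(4),r.tolist())
bx=[[.026,.044,.046],[-.026,.044,.046],[-.026,-.044,.046],[.026,-.044,.046]]
ob=(s,[bx[1],bx[0],bx[3],bx[2]]+[[-.026,-.044,0],[.026,-.044,0]],np.array([[288.5,362],[319.5,368],[307.5,415.5],[272,407.5],[273,429],[307,434.5]]))
ot=(t,[bx[0],bx[3]],np.array([[460,251.5],[500,261]]))
for o in ([ob],[ob,ot]):
    p,r=fit(o,[.5,-.3,-.2]);print('box',p.round(4),r.tolist())
print(proj(t,W(p,bx)).round(1).tolist(), proj(t,W(p,[[a,b,0] for a,b,_ in bx])).round(1).tolist())
E
```

```text
ramp [ 0.5159  0.175  -0.0515] [[0.6, -0.3], [2.2, -0.9], [-1.2, 1.1], [-1.1, 0.2], [1.7, 0.1], [-0.4, 0.3], [0.6, -1.1], [-3.6, 0.4]]
ramp [ 0.517   0.1755 -0.0381] [[0.3, -1.8], [2.3, -2.5], [-1.5, 0.5], [-1.2, -0.5], [1.3, -0.3], [-0.3, -0.0], [0.0, -0.6], [-3.7, 0.9], [-1.6, 1.0], [-1.7, 0.8]]
box [ 0.5525 -0.3281 -0.2343] [[-0.5, -0.6], [1.6, -1.1], [-0.3, -0.2], [-1.1, 1.0], [-0.0, -0.3], [0.9, 1.0]]
box [ 0.5519 -0.3279 -0.2276] [[-1.1, -0.6], [1.0, -1.3], [-0.5, -0.4], [-1.4, 1.1], [-0.3, -0.3], [0.7, 0.9], [-0.3, -1.9], [0.7, -1.0]]
[[459.7, 249.6], [454.7, 273.4], [496.1, 284.0], [500.7, 260.0]] [[453.5, 252.9], [448.7, 275.6], [488.2, 285.8], [492.7, 262.8]]
```

```bash
cat >> h.py <<'E'
def units(pos,yaw):
    """rows numbers to get TCP to pos, tool down, tool-y at world angle yaw(deg, mod 180), from the measured pose"""
    from plant import arm
    s=arm.get_state();q=s['tool_rot'];r=R.from_quat([q[1],q[2],q[3],q[0]])
    ty=r.as_matrix()[:,1];cur=np.degrees(np.arctan2(ty[1],ty[0]));
    d=(yaw-cur+90)%180-90;yy=np.radians(cur+d)
    Y=np.array([np.cos(yy),np.sin(yy),0]);Z=np.array([0,0,-1.]);X=np.cross(Y,Z)
    rt=R.from_matrix(np.c_[X,Y,Z])
    print('t',round(s['time_s'],2),'pos',np.round(s['tool_pos'],4),'yaw',round(cur,1),'F',np.round(s['ft_force'],1),'w',round(s['gripper_width'],4))
    return np.r_[r.inv().apply(np.array(pos)-s['tool_pos'])/.06,np.degrees((r.inv()*rt).as_rotvec())/8].round(2)
E
python3 - <<'E'
from fit import *
from plant import vision
t=vision.grab_frame('top')
for uv in ((157.5,254.5),(154.5,289.5),(209.5,257),(207,290.5)):
    w=back(t,uv,.108);c,s=np.cos(.045),np.sin(.045);d=w[:2]-[.5165,.1755]
    print(w.round(4),'local',(c*d[0]-s*d[1]).round(4),(s*d[0]+c*d[1]).round(4))
print(units([.45,-.30,.24],-45));print(units([.53,.375,.22],-2.6))
E
```

```text
[0.5511 0.3192 0.108 ] local 0.0281 0.1451
[0.4831 0.3186 0.108 ] local -0.0398 0.1414
[0.5489 0.2176 0.108 ] local 0.0305 0.0435
[0.4838 0.2176 0.108 ] local -0.0346 0.0406
t 0.95 pos [ 0.1701 -0.6532  0.2387] yaw -75.4 F [ 0.2 -0.1 -0.3] w 0.0878
[ 6.   -4.52 -0.02  0.    0.   -3.8 ]
t 0.95 pos [ 0.1701 -0.6532  0.2387] yaw -75.4 F [ 0.2 -0.1 -0.3] w 0.0878
[ 10.12 -15.07   0.31   0.     0.    -9.1 ]
```

Call:
{"method": "play_rows", "body": {"rows": "1.5 -1.1 0 0 0 -1 0;3 -2.3 0 0 0 -2 0;4.5 -3.4 0 0 0 -3 0;6 -4.5 0 0 0 -3.8 0;6.5 -5.5 0 0 0 -4.5 0;7 -6.5 0 0 0 -5.5 0;7.5 -7.5 0 0 0 -6 0;8 -8.5 0 0 0 -7 0;8.5 -9.5 0 0 0 -8 0;8.7 -10.5 0 0 0 -9.1 0"}}

```text
time_s: 2.2
tool_pos: [0.4687, -0.1108, 0.2392]
tool_rot: [0.001, 0.721, 0.693, 0.0]
ft_force: [1.3, -0.8, -0.1]
gripper_width: 0.0005
grip_force: 0.0
```

Run:
```python
from h import *
print(units([.52,.38,.20],-2.6))
```

```text
t 2.2 pos [ 0.4687 -0.1108  0.2392] yaw -2.3 F [ 1.3 -0.8 -0.1] w 0.0005
[8.21 0.52 0.65 0.01 0.   0.03]
```

Call:
{"method": "play_rows", "body": {"rows": "1 0 0 0 0 0 0;2 0.1 0 0 0 0 0;3 0.2 0 0 0 0 0;4 0.3 0 0 0 0 0;5 0.4 0 0 0 0 0;6 0.5 0 0 0 0 0;7 0.5 0.2 0 0 0 0;8 0.5 0.4 0 0 0 0;8.2 0.5 0.65 0 0 0 0;8.2 0.5 0.65 0 0 0 0"}}

```text
time_s: 3.45
tool_pos: [0.5191, 0.3771, 0.1975]
tool_rot: [-0.0, 0.722, 0.691, -0.002]
ft_force: [-0.3, -0.6, 0.7]
gripper_width: 0.0006
grip_force: 0.0
```

Run:
```python
from h import *
from plant import vision
print(units([.52,.36,.098],-2.6))
t=vision.grab_frame('top');s=vision.grab_frame('side')
comp([(crop(cv2.convertScaleAbs(t['img'],alpha=1.5),100,220,190,90,4),0,0),(crop(s['img'],255,100,75,110,2),0,370),(crop(s['img'],200,60,140,110,2),200,370)],600,760,'pics/c2.png')
from plant import arm
p=arm.get_state()['tool_pos'];print(proj(t,p),proj(s,p))
```

```text
t 3.45 pos [0.5191 0.3771 0.1975] yaw -2.5 F [-0.3 -0.6  0.7] w 0.0006
[-0.28  0.03  1.66 -0.02  0.02  0.01]
[[104.05238215 263.46482116]] [[288.6451998  113.95440437]]
```

View pics/c2.png

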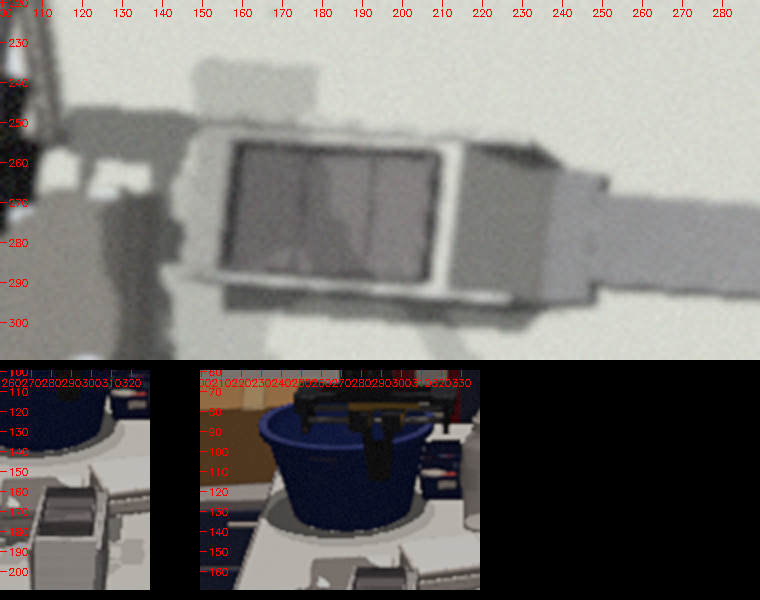

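Call:
{"method": "play_rows", "body": {"rows": "-0.2 0 0.6 0 0 0 0;-0.2 0 1.2 0 0 0 0;-0.25 0 1.5 0 0 0 0;-0.25 0 1.62 0 0 0 0;-0.25 0 1.64 0 0 0 0;-0.25 0 1.64 0 0 0 0"}}

```text
time_s: 4.3
tool_pos: [0.5206, 0.3631, 0.1028]
tool_rot: [0.0, 0.723, 0.691, 0.001]
ft_force: [-0.4, -0.6, 0.5]
gripper_width: -0.0
grip_force: 0.0
```

Run:
```python
from h import *
print(units([.518,.26,.099],-2.6))
```

```text
t 4.3 pos [0.5206 0.3631 0.1028] yaw -2.6 F [-0.4 -0.6  0.5] w -0.0
[-1.72  0.03  0.06  0.01 -0.01 -0.  ]
```

Call:
{"method": "play_rows", "body": {"rows": "-0.2 0 0.05 0 0 0 0;-0.4 0 0.05 0 0 0 0;-0.6 0 0.05 0 0 0 0;-0.8 0 0.05 0 0 0 0;-0.95 0 0.05 0 0 0 0;-1.1 0 0.05 0 0 0 0;-1.25 0 0.05 0 0 0 0;-1.4 0 0.05 0 0 0 0;-1.4 0 0.05 0 0 0 0"}}

```text
time_s: 5.42
tool_pos: [0.5157, 0.2778, 0.0982]
tool_rot: [0.0, 0.723, 0.691, -0.0]
ft_force: [0.4, -0.3, 1.0]
gripper_width: 0.0008
grip_force: 0.0
```

Run:
```python
from h import *
from plant import vision
print(units([.518,.16,.099],-2.6))
t=vision.grab_frame('top');s=vision.grab_frame('side')
comp([(crop(cv2.convertScaleAbs(t['img'],alpha=1.5),100,220,190,90,3),0,0),(crop(s['img'],240,100,100,130,3),0,275)],600,600,'pics/c3.png')
```

```text
t 5.42 pos [0.5157 0.2778 0.0982] yaw -2.6 F [ 0.4 -0.3  1. ] w 0.0008
[-1.96  0.13 -0.01 -0.    0.   -0.  ]
```

View pics/c3.png

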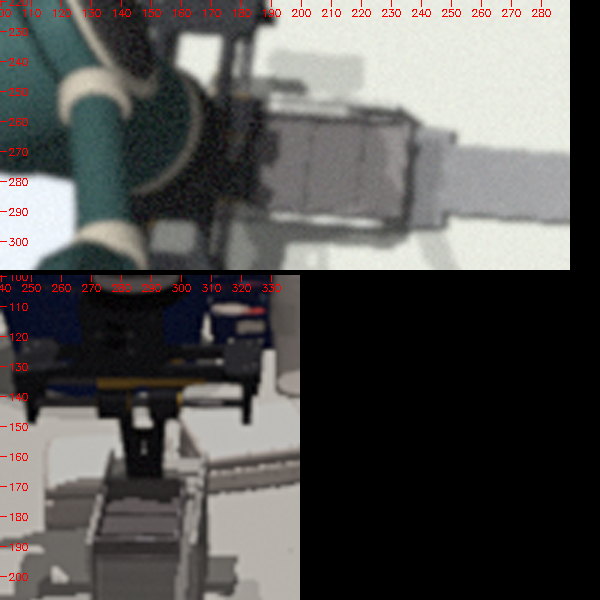

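Call:
{"method": "play_rows", "body": {"rows": "-0.15 0 0 0 0 0 0;-0.3 0 0 0 0 0 0;-0.4 0 0 0 0 0 0;-0.5 0 0 0 0 0 0;-0.6 0 0 0 0 0 0;-0.7 0 0 0 0 0 0;-0.7 0 0 0 0 0 0;-0.7 0 0 0 0 0 0"}}

```text
time_s: 6.52
tool_pos: [0.5138, 0.2365, 0.0982]
tool_rot: [-0.0, 0.723, 0.691, -0.0]
ft_force: [-1.0, 0.3, 1.1]
gripper_width: 0.0004
grip_force: 0.0
```

Run:
```python
from h import *
from plant import vision,models
print(units([.518,.13,.099],-2.6))
for n in('top','side'):
    f=vision.grab_frame(n);print(n,[(round(d['p'],2),[int(v) for v in d['rect']]) for d in models.search_frame('lid_center',f)[:2]])
    if n=='side': cv2.imwrite('pics/s4.png',crop(f['img'],230,110,120,140,3)[:,:,::-1])
```

```text
t 6.53 pos [0.5138 0.2365 0.0982] yaw -2.6 F [-1.   0.3  1.1] w 0.0004
[-1.77  0.15 -0.01 -0.    0.   -0.  ]
top [(0.77, [205, 259, 253, 294]), (0.43, [334, 192, 380, 225])]
side [(0.61, [273, 174, 296, 221])]
```

View pics/s4.png

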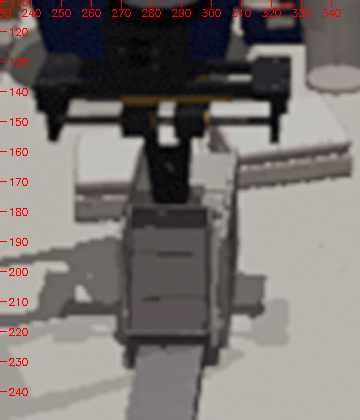

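Call:
{"method": "play_rows", "body": {"rows": "-0.2 0 0 0 0 0 0;-0.4 0 0 0 0 0 0;-0.6 0 0 0 0 0 0;-0.8 0.04 0 0 0 0 0;-1 0.05 0 0 0 0 0;-1.2 0.06 0 0 0 0 0;-1.4 0.07 0 0 0 0 0;-1.6 0.08 0 0 0 0 0;-1.75 0.08 0 0 0 0 0;-1.75 0.08 0 0 0 0 0"}}

```text
time_s: 7.98
tool_pos: [0.5139, 0.1309, 0.0983]
tool_rot: [-0.0, 0.723, 0.691, -0.0]
ft_force: [-0.1, 0.2, 0.3]
gripper_width: 0.0006
grip_force: 0.0
```

Run:
```python
from h import *
from plant import vision,models
print(units([.514,.16,.22],-2.6))
for n in('top','side'):
    f=vision.grab_frame(n);print(n,[(round(d['p'],2),[int(v) for v in d['rect']]) for d in models.search_frame('lid_center',f)[:2]])
```

```text
t 7.97 pos [0.5139 0.1309 0.0983] yaw -2.7 F [-0.1  0.2  0.3] w 0.0006
[ 0.49 -0.02 -2.03 -0.   -0.   -0.01]
top []
side [(0.63, [268, 161, 308, 270])]
```

Raise straight up and back, opening the fingers, then look.

Call:
{"method": "play_rows", "body": {"rows": "0 0 -0.5 0 0 0 0;0 0 -1.2 0 0 0 0;0.5 0 -2 0 0 0 0.5;1.5 0 -2 0 0 0 1;2.5 0 -2 0 0 0 1;3.5 0 -2 0 0 0 1;3.5 0 -2 0 0 0 1"}}

```text
time_s: 9.05
tool_pos: [0.5228, 0.3456, 0.218]
tool_rot: [-0.0, 0.721, 0.693, 0.0]
ft_force: [-0.2, -0.8, -0.7]
gripper_width: 0.0483
grip_force: 0.0
```

Run:
```python
from h import *
from plant import vision,models
print(units([.514,.16,.22],-2.6))
t=vision.grab_frame('top');s=vision.grab_frame('side')
for f in (t,s):print([(round(d['p'],2),[int(v) for v in d['rect']]) for d in models.search_frame('lid_center',f)[:2]])
comp([(crop(cv2.convertScaleAbs(t['img'],alpha=1.5),200,240,125,65,6),0,0),(crop(s['img'],255,180,60,100,2),0,395),(crop(s['img'],255,210,60,68,3),140,395)],600,760,'pics/c5.png')
```

```text
t 9.05 pos [0.5228 0.3456 0.218 ] yaw -2.3 F [-0.2 -0.8 -0.7] w 0.0483
[-3.1  -0.02 -0.04 -0.   -0.01  0.04]
[(0.66, [252, 265, 304, 296])]
[(0.89, [266, 216, 294, 253]), (0.68, [269, 359, 325, 434])]
```

View pics/c5.png

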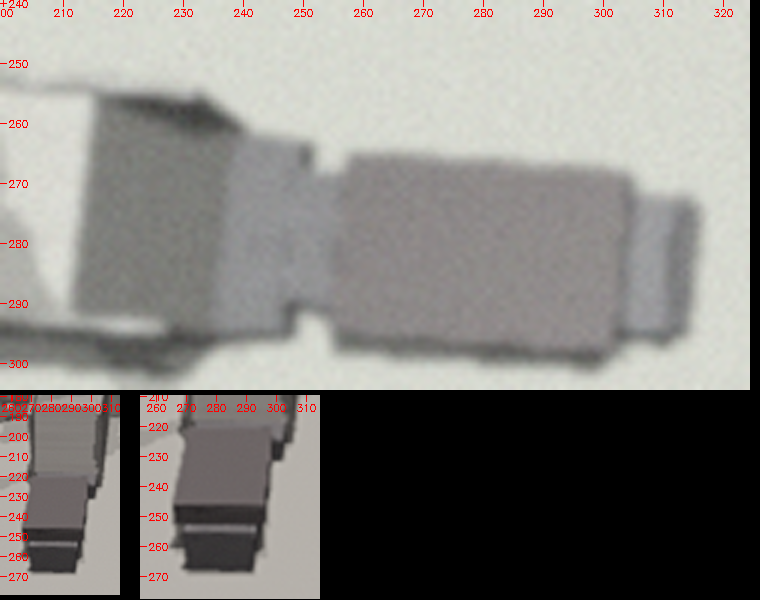

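Run:
```python
from fit import *
from plant import vision
t=vision.grab_frame('top');s=vision.grab_frame('side')
L=[[.032,.05,.042],[.032,-.05,.042],[-.032,-.05,.042],[-.032,.05,.042]]
a=(t,L,np.array([[257.5,265],[305,268],[302,298],[255,296]]))
b=(s,L,np.array([[299,220.5],[296,247],[266,246],[270,220.5]]))
for o in ([a],[b],[a,b]):
    p,r=fit(o,[.51,.08,-.05]);print(p.round(4),np.degrees(p[2]).round(1),r.tolist())
print(units([p[0],p[1],.16],np.degrees(p[2])))
```

```text
[ 0.5101  0.0847 -0.0316] -1.8 [[-0.2, 0.0], [-0.1, -0.2], [0.9, 0.5], [-0.4, -0.3]]
[ 0.5118  0.0859 -0.0313] -1.8 [[-0.1, 0.2], [0.4, -0.6], [-0.6, 0.3], [0.3, 0.1]]
[ 0.5109  0.085  -0.0324] -1.9 [[-0.4, -0.4], [-0.2, -0.6], [0.7, 0.1], [-0.5, -0.7], [-0.5, 0.4], [-0.1, -0.4], [-1.1, 0.5], [-0.1, 0.3]]
t 9.35 pos [0.5235 0.34   0.2183] yaw -2.7 F [ 0.2 -0.4 -0.1] w 0.0724
[-4.25 -0.01  0.97 -0.    0.   -0.1 ]
```

Call:
{"method": "play_rows", "body": {"rows": "-1 0 0 0 0 0 1;-2 0 0 0 0 0 1;-3 0 0 0 0 0 1;-4 0 0.4 0 0 -0.1 1;-4.25 0 0.97 0 0 -0.1 1;-4.25 0 0.97 0 0 -0.1 1;-4.25 0 0.97 0 0 -0.1 1;-4.25 0 0.97 0 0 -0.1 1"}}

```text
time_s: 10.35
tool_pos: [0.5132, 0.0875, 0.1619]
tool_rot: [0.001, 0.718, 0.696, 0.001]
ft_force: [0.1, -0.3, 0.4]
gripper_width: 0.0881
grip_force: 0.0
```

Run:
```python
from h import *
print(units([.511,.085,.016],-1.9))
```

```text
t 10.35 pos [0.5132 0.0875 0.1619] yaw -1.7 F [ 0.1 -0.3  0.4] w 0.0881
[-0.04 -0.04  2.43  0.02 -0.01  0.02]
```

Call:
{"method": "play_rows", "body": {"rows": "0 0 0.8 0 0 0 1;0 0 1.4 0 0 0 1;0 0 1.8 0 0 0 1;0 0 2.1 0 0 0 1;0 0 2.3 0 0 0 1;0 0 2.43 0 0 0 1;0 0 2.43 0 0 0 1;0 0 2.43 0 0 0 1"}}

```text
time_s: 11.35
tool_pos: [0.5126, 0.0866, 0.015]
tool_rot: [0.0, 0.718, 0.696, 0.001]
ft_force: [-0.3, 0.7, 0.2]
gripper_width: 0.0882
grip_force: 0.0
```

Call:
{"method": "play_rows", "body": {"rows": "0 0 0 0 0 0 0.8;0 0 0 0 0 0 0.7;0 0 0 0 0 0 0.6;0 0 0 0 0 0 0.5;0 0 0 0 0 0 0.4;0 0 0 0 0 0 0.4;0 0 0 0 0 0 0.4"}}

```text
time_s: 12.22
tool_pos: [0.5119, 0.0865, 0.0145]
tool_rot: [-0.0, 0.718, 0.696, -0.0]
ft_force: [-3.1, -1.0, 6.4]
gripper_width: 0.0639
grip_force: 30.0
```

Call:
{"method": "play_rows", "body": {"rows": "0 0 -0.2 0 0 0 0.4;0 0 -0.6 0 0 0 0.4;0 0 -1.2 0 0 0 0.4;0 0 -1.8 0 0 0 0.4;0 0 -2.2 0 0 0 0.4;0 0 -2.2 0 0 0 0.4"}}

```text
time_s: 12.98
tool_pos: [0.514, 0.0869, 0.149]
tool_rot: [0.002, 0.718, 0.696, 0.002]
ft_force: [0.1, 0.8, -0.6]
gripper_width: 0.0636
grip_force: 30.0
```

Run:
```python
from h import *
print(units([.552,-.328,.15],-13.2))
```

```text
t 12.97 pos [0.514  0.0869 0.149 ] yaw -1.8 F [ 0.1  0.8 -0.6] w 0.0636
[-6.89  0.85 -0.02  0.04 -0.01  1.43]
```

```bash
cat > boxfit.py <<'E'
from fit import *
from plant import vision,models
from scipy.optimize import minimize
t=vision.grab_frame('top');s=vision.grab_frame('side')
B=np.array([[a*.026,b*.044,z] for a in(1,-1) for b in(1,-1) for z in(0,.046)])
M=[]
for f in(t,s):
    d=models.cut_out('sample_box',f);m=d[0]['pixels'];print(d[0]['p'],d[0]['rect'],m.sum());M.append(m)
def sil(f,p,k=8):
    h=cv2.convexHull(np.float32(proj(f,W(p,B))))[:,0];o=np.zeros((480,640),np.uint8)
    cv2.fillConvexPoly(o,np.int32(np.round(h*16)),255,cv2.LINE_AA,4);return o/255.
def cost(p,w):
    return sum(1-np.minimum(sil(f,p),m).sum()/np.maximum(sil(f,p),m).sum() for i,(f,m) in enumerate(zip((t,s),M)) if i in w)
for w in((0,),(1,),(0,1)):
    x0=np.array([.552,-.328,-.23]);r=minimize(cost,x0,args=(w,),method='Nelder-Mead',options=dict(initial_simplex=x0+np.array([[0,0,0],[.006,0,0],[0,.006,0],[0,0,.08]])))
    print(w,r.x.round(4),round(r.fun,4))
p=r.x
ims=[]
for f,(x0,y0,w,h),k,al in((t,(440,240,70,55),5.5,1.5),(s,(258,350,75,95),5.5,1.2)):
    c=crop(cv2.convertScaleAbs(f['img'],alpha=al),x0,y0,w,h,k)
    for q,col in((p,(0,255,0)),):
        for z in(0,.046):
            P=proj(f,W(q,[[.026,.044,z],[-.026,.044,z],[-.026,-.044,z],[.026,-.044,z]]))
            cv2.polylines(c,[np.int32((P-[x0,y0]+.5)*k)],True,col,1)
    ims.append(c)
comp([(ims[0],0,0),(ims[1],387,0)],525,800,'pics/c6.png')
E
python3 boxfit.py
```

```text
0.7 [449.6, 249.4, 501.6, 289.1] 1333
0.77 [270.2, 360.1, 326.0, 437.1] 2815
(0,) [ 0.5512 -0.328  -0.2067] 0.0607
(1,) [ 0.5514 -0.3285 -0.226 ] 0.0444
(0, 1) [ 0.5515 -0.3283 -0.2224] 0.1067
```

View pics/c6.png

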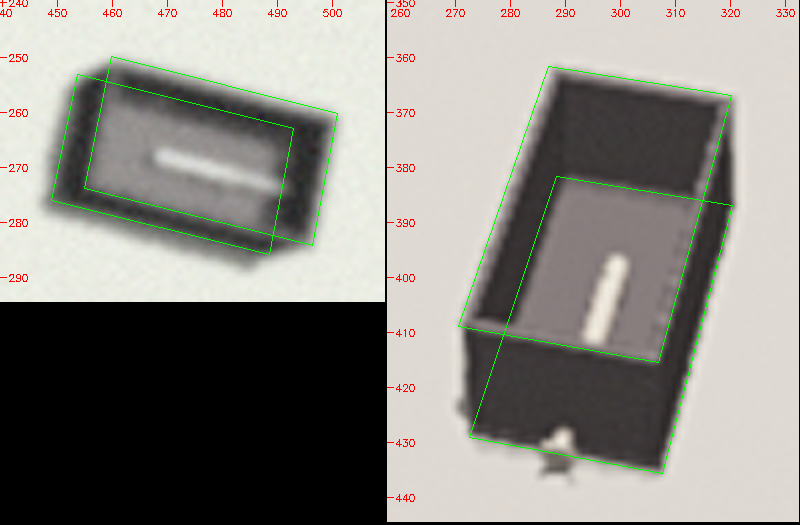

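Call:
{"method": "play_rows", "body": {"rows": "-0.8 0.1 0 0 0 0.2 0.4;-1.6 0.2 0 0 0 0.4 0.4;-2.4 0.3 0 0 0 0.6 0.4;-3.2 0.4 0 0 0 0.8 0.4;-4 0.5 0 0 0 1 0.4;-4.8 0.6 0 0 0 1.2 0.4;-5.6 0.7 0 0 0 1.4 0.4;-6.4 0.8 0 0 0 1.4 0.4;-6.87 0.82 0 0 0 1.4 0.4;-6.87 0.82 0 0 0 1.4 0.4"}}

```text
time_s: 14.42
tool_pos: [0.5471, -0.3285, 0.1442]
tool_rot: [-0.001, 0.783, 0.621, -0.001]
ft_force: [0.6, 0.1, -0.3]
gripper_width: 0.0631
grip_force: 30.0
```

Run:
```python
from h import *
print(units([.5518,-.3268,.07],-12.9))
```

```text
t 14.43 pos [ 0.5471 -0.3285  0.1442] yaw -13.2 F [ 0.6  0.1 -0.3] w 0.0631
[ 0.04  0.07  1.24 -0.02 -0.01 -0.03]
```

Call:
{"method": "play_rows", "body": {"rows": "0 0.03 0.4 0 0 0 0.4;0.03 0.07 0.8 0 0 0 0.4;0.04 0.07 1.1 0 0 0 0.4;0.04 0.07 1.24 0 0 0 0.4;0.04 0.07 1.24 0 0 0 0.4;0.04 0.07 1.24 0 0 0 0.4"}}

```text
time_s: 15.18
tool_pos: [0.5534, -0.3259, 0.0729]
tool_rot: [0.001, 0.783, 0.623, 0.0]
ft_force: [-0.7, 0.2, 0.5]
gripper_width: 0.0636
grip_force: 30.0
```

Run:
```python
from fit import *
from plant import vision,arm
print(units([.5518,-.3268,.05],-12.9))
t=vision.grab_frame('top');s=vision.grab_frame('side')
p=arm.get_state()['tool_pos'];print(p)
ims=[]
q=[p[0]-.0003,p[1]-.0015,-.226]
for f,(x0,y0,w,h),k,al in((t,(430,220,80,80),4.8,1.5),(s,(250,300,80,120),4.8,1.2)):
    c=crop(cv2.convertScaleAbs(f['img'],alpha=al),x0,y0,w,h,k)
    for z in(p[2]+.0095,p[2]+.0275):
        P=proj(f,W(q,[[.032,.05,z],[-.032,.05,z],[-.032,-.05,z],[.032,-.05,z]]));cv2.polylines(c,[np.int32((P-[x0,y0]+.5)*k)],True,(0,255,0),1)
    P=proj(f,W([.5515,-.3283,-.2255],[[.026,.044,.046],[-.026,.044,.046],[-.026,-.044,.046],[.026,-.044,.046]]));cv2.polylines(c,[np.int32((P-[x0,y0]+.5)*k)],True,(255,255,0),1)
    ims.append(c)
comp([(ims[0],0,0),(ims[1],400,0)],580,800,'pics/c7.png')
```

```text
t 15.18 pos [ 0.5534 -0.3259  0.0729] yaw -13.0 F [-0.7  0.2  0.5] w 0.0636
[-0.02 -0.02  0.38  0.01  0.   -0.01]
[ 0.55346015 -0.3260608   0.07310749]
```

View pics/c7.png

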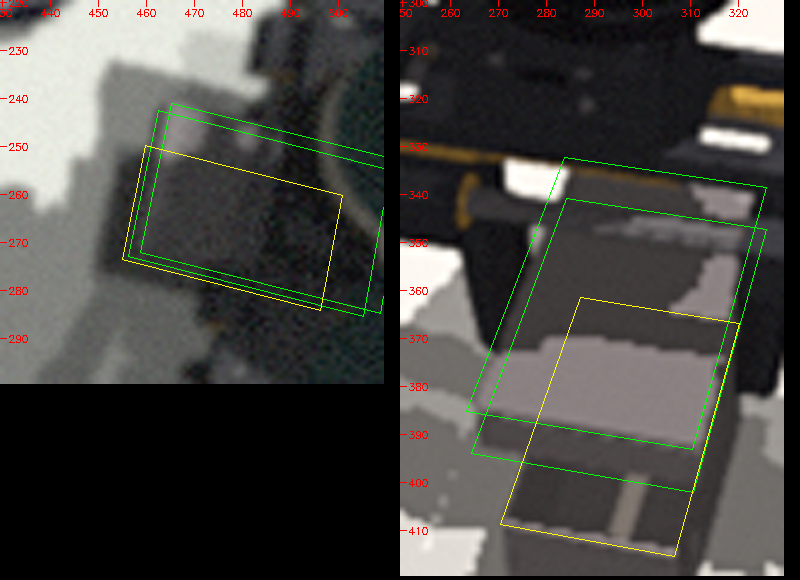

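Run:
```python
from h import *
from plant import vision,arm
a=[]
for i in range(12):
    vision.grab_frame('side');a.append(arm.get_state()['tool_pos'])
a=np.array(a);print(a.mean(0).round(4),a.std(0).round(4));d=units([.5518,-.3268,.05],-12.9);print(d)
m=a.mean(0);e=np.array([.5518,-.3268])-m[:2];th=np.radians(77.1);X=np.array([np.cos(th),np.sin(th)]);Y=np.array([X[1],-X[0]]);print('x,y,z units',e@X/.06,e@Y/.06,(m[2]-.0215)/.06)
```

```text
[ 0.5529 -0.3258  0.0723] [0.0002 0.0002 0.0004]
t 15.88 pos [ 0.5527 -0.3256  0.0719] yaw -13.0 F [-0.4 -0.4 -0.5] w 0.0634
[-0.02 -0.01  0.36 -0.   -0.   -0.01]
x,y,z units -0.020850752168296405 -0.014285013233666438 0.846484284136278
```

Call:
{"method": "play_rows", "body": {"rows": "-0.02 -0.015 0.2 0 0 0 0.4;-0.02 -0.015 0.4 0 0 0 0.4;-0.02 -0.015 0.5 0 0 0 0.4;-0.02 -0.015 0.6 0 0 0 0.4;-0.02 -0.015 0.67 0 0 0 0.4;-0.02 -0.015 0.7 0 0 0 0.4;-0.02 -0.015 0.7 0 0 0 0.4"}}

```text
time_s: 16.75
tool_pos: [0.5517, -0.3266, 0.03]
tool_rot: [0.0, 0.783, 0.622, 0.0]
ft_force: [0.6, -0.6, -0.3]
gripper_width: 0.0634
grip_force: 30.0
```

Call:
{"method": "play_rows", "body": {"rows": "0 0 0.04 0 0 0 0.4;0 0 0.08 0 0 0 0.4;0 0 0.11 0 0 0 0.4;0 0 0.13 0 0 0 0.4;0 0 0.13 0 0 0 0.4"}}

```text
time_s: 17.38
tool_pos: [0.5515, -0.3265, 0.0219]
tool_rot: [-0.0, 0.783, 0.623, -0.0]
ft_force: [0.8, 1.4, -0.7]
gripper_width: 0.0637
grip_force: 30.0
```

Feel for contact in small steps.

Call:
{"method": "play_rows", "body": {"rows": "0 0 0.015 0 0 0 0.4;0 0 0.015 0 0 0 0.4"}}

```text
time_s: 17.62
tool_pos: [0.5518, -0.3267, 0.0216]
tool_rot: [0.0, 0.783, 0.622, 0.0]
ft_force: [-1.4, 0.5, 2.2]
gripper_width: 0.0638
grip_force: 30.0
```

Call:
{"method": "play_rows", "body": {"rows": "0 0 0.015 0 0 0 0.4;0 0 0.015 0 0 0 0.4"}}

```text
time_s: 17.88
tool_pos: [0.5517, -0.3267, 0.0215]
tool_rot: [0.0, 0.783, 0.623, -0.0]
ft_force: [-2.4, 2.2, 6.6]
gripper_width: 0.0632
grip_force: 30.0
```

Call:
{"method": "play_rows", "body": {"rows": "0 0 0 0 0 0 0.75;0 0 0 0 0 0 0.8;0 0 0 0 0 0 0.9;0 0 0 0 0 0 1;0 0 0 0 0 0 1;0 0 0 0 0 0 1"}}

```text
time_s: 18.62
tool_pos: [0.5516, -0.3266, 0.0203]
tool_rot: [-0.0, 0.783, 0.623, 0.0]
ft_force: [0.2, 0.9, 0.1]
gripper_width: 0.0885
grip_force: 0.0
```

Call:
{"method": "play_rows", "body": {"rows": "0 0 -0.2 0 0 0 1;0 0 -0.6 0 0 0 1;0 0 -1.2 0 0 0 1;0 0 -2 0 0 0 1;0 0 -3 0 0 0 1;-1 0 -3 0 0 0 1;-2 0 -3 0 0 0 1;-3 0 -3 0 0 0 1;-4 0 -3 0 0 0 1;-4 0 -3 0 0 0 1"}}

```text
time_s: 19.88
tool_pos: [0.4955, -0.5647, 0.2007]
tool_rot: [0.001, 0.784, 0.621, -0.001]
ft_force: [0.3, 0.8, 0.0]
gripper_width: 0.0885
grip_force: 0.0
```

Run:
```python
from fit import *
from plant import vision
t=vision.grab_frame('top');s=vision.grab_frame('side');ims=[]
for f,(x0,y0,w,h),k,al in((t,(430,230,80,65),4.8,1.5),(s,(250,340,90,105),4.8,1.2)):
    c=crop(cv2.convertScaleAbs(f['img'],alpha=al),x0,y0,w,h,k)
    for z in(.031,.049):
        P=proj(f,W([.5515,-.3283,-.2255],[[.032,.05,z],[-.032,.05,z],[-.032,-.05,z],[.032,-.05,z]]));cv2.polylines(c,[np.int32((P-[x0,y0]+.5)*k)],True,(0,255,0),1)
    ims.append(c)
comp([(ims[0],0,0),(ims[1],390,0)],520,800,'pics/c8.png')
print(units([.5,-.6,.2],0))
```

```text
t 19.98 pos [ 0.4972 -0.5607  0.2006] yaw -13.1 F [-0.4  0.2  0.3] w 0.0883
[-0.63  0.19  0.01  0.   -0.   -1.64]
```

View pics/c8.png

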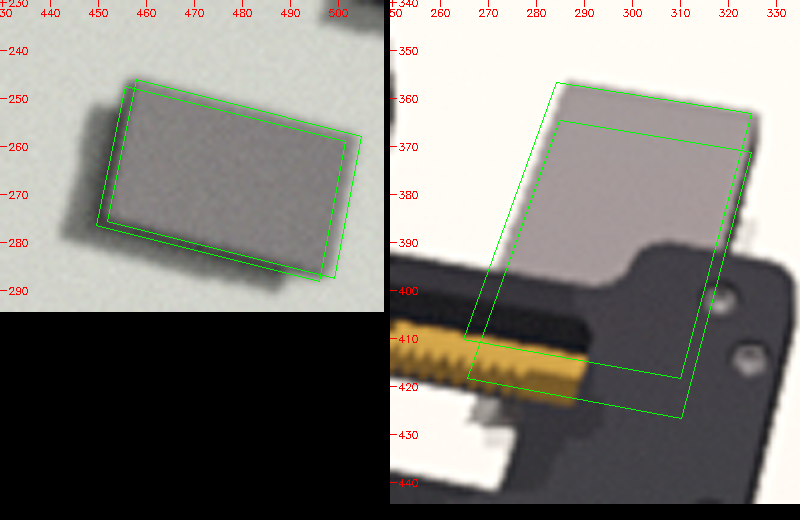

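The picture shows the lid flat on the box, with its top face around (457–502, 246–288) in the top view. It matches the outline predicted for a fully seated lid.

```bash
python3 -c "
from plant import arm
print(arm.finish_job())"
```

```text
the job is handed in; nothing more can be done
None
```

The lid was turned over on the ramp, picked up off the bed and set down fully on the sample box with its rim all round, and I handed the job in at about 20 s with the gripper clear.

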